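# Centre the wobbly caster on the scale pan and log its weight

## Robot

A 7-joint arm with a two-finger parallel gripper is mounted at the origin on the work surface. World frame = base frame: x ahead of the robot, y to its left, z up, the work surface at z = 0. Lengths are in m, angles in degrees, forces in N, time in s.
With the tool pointing down it reaches from about 0.4 to 0.85 m from the base axis. Payload 4.5 kg.
Tool frame: the origin (TCP) lies at the very end of the fingers, on their centre line; the grasp point (between the pads) lies 19 mm behind it; z points along the fingers, y is the direction in which the jaws open and shut (so a half turn about z gives the same grasp; the last joint's range is limited). The gripper opens to 85 mm and grips with 20 to 120 N. Pads are 22 mm wide; open, the fingers measure 114 mm over their backs; the gripper's body (76 mm by 85 mm) begins 54 mm behind the grasp point. The pads swing forward as they close: fully open they stand 13 mm farther back than shut.
Start: joints at [74.989, 39.483, -11.15, 89.685, 9.013, 51.709, -12.324], TCP at [0.182, -0.598, 0.231] pointing down, gripper open.
Joint ranges: [-172.22, 172.22], [-26.19, 119.32], [-84.43, 86.54], [7.71, 146.69], [-57.33, 237.33], [2.42, 119.75], [-152.13, 152.13]. Speed limits (degrees/s): [147.25, 147.25, 180, 180, 180, 180, 180].

## Interface

Orientations are given as [roll, pitch, yaw] about the fixed x, y, z axes, in that order (R = Rz(yaw) Ry(pitch) Rx(roll)).
In Python, from workcell import telemetry, cams, ticket gives the robot as it stands.
- The arm moves only by the tool arm_command, never from a script. Its argument "motion" is a list that holds one entry, the list of rows, each a list of 4 numbers: the shift along the tool's x, y, z in m, then the turn about the tool's z in degrees. A call has 1 to 5 rows; each row is the pose to reach, as a shift and turn from the pose commanded when the call began, along the tool's axes at that moment; what a row does not reach only later rows make up. A row lasts 1/8 s, in which the tool goes at most 62.5 mm and 10.7 degrees, less where a joint would pass 70% of its speed; a pose out of reach is approached as far as the arm can. A call with a gripper value outside its range is refused whole. "fingers" is the opening, from -1 (shut) to 1 (fully open), so that 0 is half open, set as the call begins (left out, the last holds). The fingers move at their own pace and stop on an object; "squeeze" is the grip in N (left out, the last holds). Time passes only in rows, so rows that repeat a pose let the fingers close. It gives the time, the measured TCP pose, the force and the opening at its end, in the units of the state.
- telemetry.get_obs(): the state, without advancing time (a new reading comes with each control period).
- cams.capture(name): name is "scene" or "top" or "wrist"; returns a dict with "color" (480x640x3 uint8, red, green, blue), "intrinsics" (3x3 intrinsics, pixels), "dist" ([k1, k2, p1, p2, k3] as OpenCV has them; the pictures are not rectified), "xyz" and "attitude" of the camera in the world. Camera axes: x right, y down, z forward; pixel columns grow to the right and rows downward; lengths in m; the calibration is good to about 2 mm. A picture is of the moment at which its call begins. There is no depth.
- ticket.close_job(): hands the job in, once; it reports no verdict.
The state is a dict: "t": time; "joint_positions": joint angles; "joint_velocities": joint speeds; "tau": joint torques, N m; "tool_pos": TCP position; "ee_rot": TCP orientation; "force": force on the tool from outside, world axes, zero at the start; "moment": the same for the moment, N m; "width": finger opening in m.
Only numpy, scipy, OpenCV 4.12 (cv2) and the standard library are available. Lean on these libraries where they do the work, as an engineer would, in place of code of your own. Each camera call takes 0.05 s, during which the arm holds its last target. There are 200 camera calls.

## Task

Centre the wobbly caster that stands upside down on the bench scale's round pan: push it with light taps of the fingertips, low down on its round foot, until the foot stands wholly inside the ring marked on the pan, without gripping it, lifting it or knocking it over. Then, with the caster standing still and untouched there, press the scale's key right down to log the weight, and let go. Leave everything else where it is.

Things in the scene. Friction and masses are not known exactly. Their poses are not given: they have to be found in the camera images.
- caster: Caster on the scale pan, upside down, green wheel on top, 52 mm tall, 70-140 g. It stands on a boss 18 mm wide, 3 mm high; its round steel foot, 42 mm wide, is 3 to 15 mm above the pan; fork and wheel (axle at 34 mm) reach no farther out. Pushed at fork or wheel it tips; pushed slowly (20 mm/s) at the foot it slides and stays where left. Origin: centre of the boss's underside; z up, any yaw.
- pan_centre (a point): Centre of the top of the scale's fixed, flat round pan (100 mm wide, no rim), 62 mm above the table; z up, x and y mean nothing. Ring marked round it, flush: inner diameter 56 mm, outer 60 mm; the foot is inside it when less than 7 mm off centre. The caster starts 15 to 26 mm off, in any direction. Nothing beside the pan stands higher than it.
- scale: Fixed bench scale: grey housing 200 mm (x) by 160 mm (y), deck 40 mm above the table. Origin: centre of its underside, on the table, z up; in this frame the pan's centre is at x = +37 mm, y = 0, the key at x = -68, y = -38, a small display at x = -68, y = +34 mm. Yaw within 45 degrees of the world's.
- key_top (a point): Centre of the top of the scale's only key: a white round push key 26 mm in diameter in a dark housing on the deck, pressed straight down; its top is 62 mm above the table, 10 mm proud of its 42 mm wide housing. Springs back when let go.
- key (a joint): Travel of the key in m: 0 = up, 0.006 = fully down (about 4 N); counts as pressed from 0.0045.
- spare_caster: A second caster just like the first, standing on the table beside the scale, not to be moved. Origin: centre of its underside.
- acorn_nut: Stainless acorn nut, 36 mm across flats, 42 mm tall, on the table beside the scale, not to be moved. Origin: centre of its underside.
- tee_nut: Iron tee nut, flange 38 mm in diameter on the table, barrel up, 23 mm tall, beside the scale, not to be moved. Origin: centre of its underside.
- pulley: Zinc pulley lying flat, about 85 mm long with its eye, 23 mm high, beside the scale, not to be moved. Origin: under the sheave's centre; eye towards its +x.
- carton: Cardboard carton 100 x 65 x 50 mm to the right of the scale, not to be moved. Origin: centre of its underside.
- washer_jar: Closed jar 60 mm in diameter, 85 mm tall, to the left of the scale, not to be moved. Origin: centre of its underside.
- wrench: Steel wrench lying on the table to the right of the scale, not to be moved. Origin: under it, x along it.
Mind the look-alikes: they are no part of the job. What is shaped like the caster but pink or purple is not meant.

How it is judged:
By the outcome, as a careful person would: the job done as asked, in the order asked, and still so for the second after the job is handed in, with the robot touching nothing.
It also fails if it takes over 48 s, if anything falls off the work surface, if the arm or the gripper's body presses on something with over 40 N, if the wrist force passes 120 N, or if a joint passes its speed limit or range.

## Working session

There is one attempt and no reset: what is moved stays moved. The work goes in short steps, Python scripts to look and compute and a tool call to move; the robot and the scene stay as the last step left them, time stands still between calls to the robot, and variables do not carry over. Pictures are saved under pics/ and viewed, about 8 in all and at most 12, crops included, and the job is handed in when it is done.

Besides the shell and the picture viewer there is one more tool, called as a command line: name --argument value ..., lists and objects as JSON in quotes. arm_command: Moves the arm, as the interface text tells. Its arguments: {"type":"object","properties":{"motion":{"type":"array"},"fingers":{"type":"number"},"squeeze":{"type":"number"}},"required":["motion"]}

```bash
mkdir -p pics; cat > h.py <<'E'
import numpy as np, cv2
from scipy.spatial.transform import Rotation as R
from workcell import telemetry, cams, ticket
def cap(n):
    c=cams.capture(n); return c
def rot(a):
    a=np.array(a,float)
    return a if a.shape==(3,3) else R.from_euler('xyz',a,degrees=True).as_matrix()
def save(c,f,box=None,s=1):
    im=c['color'][:,:,::-1]
    if box: x0,y0,x1,y1=box; im=im[y0:y1,x0:x1]
    cv2.imwrite('pics/'+f,cv2.resize(im,None,fx=s,fy=s,interpolation=cv2.INTER_CUBIC))
def toplane(c,px,z):
    p=cv2.undistortPoints(np.array(px,float).reshape(-1,1,2),np.array(c['intrinsics']),np.array(c['dist'])).reshape(-1,2)
    d=np.c_[p,np.ones(len(p))]@rot(c['attitude']).T; o=np.array(c['xyz'])
    return o+d*((z-o[2])/d[:,2])[:,None]
def proj(c,P):
    A=rot(c['attitude']); q=(np.array(P,float).reshape(-1,3)-np.array(c['xyz']))@A
    return cv2.projectPoints(q.reshape(-1,1,3),np.zeros(3),np.zeros(3),np.array(c['intrinsics']),np.array(c['dist']))[0].reshape(-1,2)
E
python3 - <<'E'
from h import *
import pickle
o=telemetry.get_obs();print(o)
for n in('top','scene'):
    c=cap(n);save(c,n+'1.png');pickle.dump(c,open(n+'.pkl','wb'));print(n,c['xyz'],c['attitude'],c['intrinsics'],c['dist'])
E
```

```text
{'t': 0.0, 'joint_positions': array([ 74.98816258,  39.53434461, -11.1438998 ,  89.74736486,
         9.01343629,  51.70931894, -12.32282007]), 'joint_velocities': array([ 0.03998663,  0.03074472, -0.09326661,  0.07785362, -0.01785242,
        0.0124416 ,  0.0539819 ]), 'tau': array([-3.12458687e-04, -5.39599800e+01, -1.26673937e+00, -1.58540225e+01,
        9.05138324e-03,  9.52155387e-03, -1.33730543e-05]), 'tool_pos': array([ 0.18193613, -0.59722988,  0.2304594 ]), 'ee_rot': array([-1.79891284e+02,  9.11462093e-03,  1.69548690e+01]), 'force': array([-0.49596541,  0.30518039, -0.66711691]), 'moment': array([ 0.00300901, -0.01775693, -0.04898441]), 'width': 0.08529703165481245}
top [0.4585255  0.01591413 1.68995821] [-175.71415766   -0.47646991  -88.78287796] [[570.26318133   0.         315.01011313]
 [  0.         570.26318133 238.76361495]
 [  0.           0.           1.        ]] [-0.03493512  0.          0.          0.          0.        ]
scene [ 1.45178703 -0.02520052  0.81197459] [-1.29496243e+02  3.02284436e-02  8.83109074e+01] [[473.95253887   0.         318.67023133]
 [  0.         473.95253887 250.27944784]
 [  0.           0.           1.        ]] [-0.11799531  0.          0.          0.          0.        ]
```

View pics/top1.png

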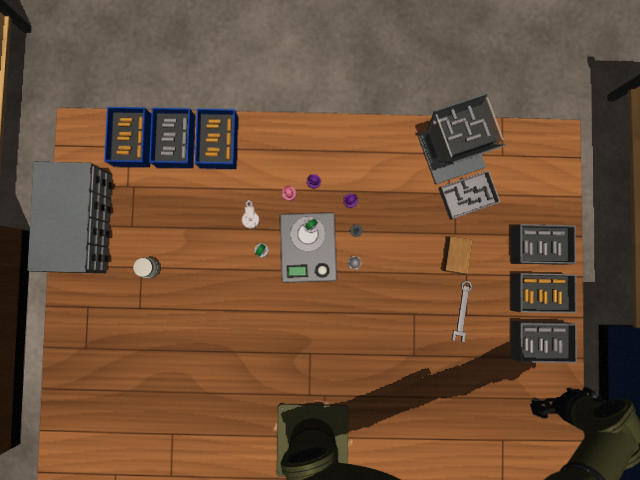

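View pics/scene1.png

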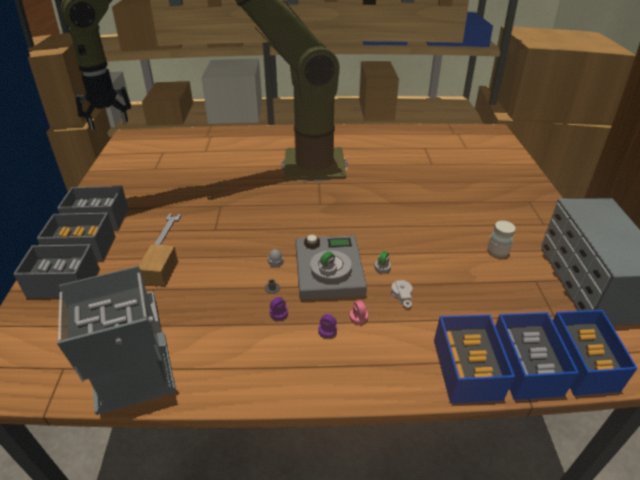

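Top picture: the scale is at about (308,247), with the pan at (308,234), the key at (322,270) and the display at (297,271). Caster look-alikes are the green one on the pan (311,224), the green spare on the table (261,250), the pink one (289,192) and the purple ones (313,181) and (350,200). I choose the green one on the pan and will check it in a crop.

```bash
python3 - <<'E'
from h import *
import pickle
t=pickle.load(open('top.pkl','rb'));s=pickle.load(open('scene.pkl','rb'))
a=cv2.resize(t['color'][200:290,270:345,::-1],(400,480),interpolation=cv2.INTER_CUBIC)  #5.333
b=cv2.resize(s['color'][225:305,290:370,::-1],(400,400),interpolation=cv2.INTER_CUBIC)
im=np.zeros((480,800,3),np.uint8);im[:,:400]=a;im[:400,400:]=b
cv2.imwrite('pics/crop1.png',im)
E
```

```text
(no output)
```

View pics/crop1.png

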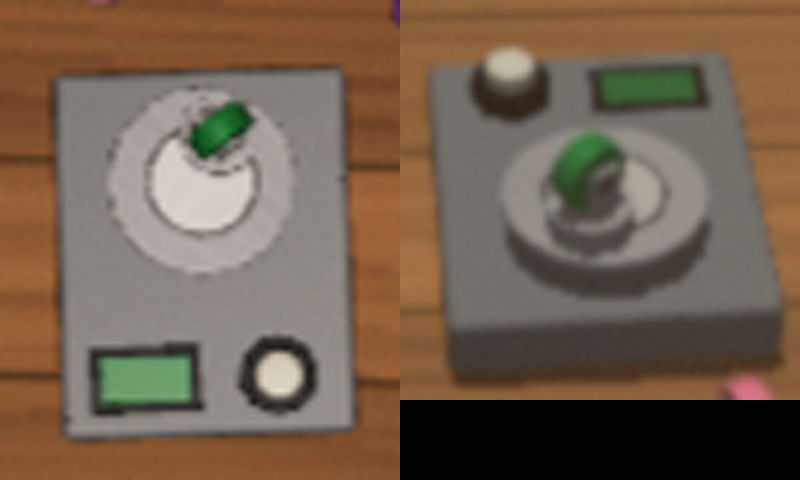

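Crop: the pan is centred at crop (200,180) with its white disc inside the ring. The green-wheeled caster is off it toward far-right, with its foot around (222,138). The key is at (279,374). This is the right caster.

```bash
python3 - <<'E'
from h import *
import pickle
t=pickle.load(open('top.pkl','rb'))
f=lambda x,y:[270+x/5.333,200+y/5.333]
for n,p,z in(('pan',f(201,181),.062),('key',f(279,374),.062),('foot',f(222,140),.077),('wheel',f(221,129),.114)):
    print(n,toplane(t,[p],z)[0].round(4))
w=cap('wrist');print(w['xyz'],w['attitude'],w['intrinsics'],w['dist']);o=telemetry.get_obs()
T=R.from_euler('xyz',o['ee_rot'],degrees=True).as_matrix();print('cam in tool',T.T@(w['xyz']-o['tool_pos']),(T.T@rot(w['attitude'])).round(3))
# move to 0.53,0,0.25 in tool axes
print(T.T@(np.array([.42,0,.25])-o['tool_pos']))
E
```

```text
pan [0.5942 0.0262 0.062 ]
key [ 0.4916 -0.0178  0.062 ]
foot [0.6151 0.0154 0.077 ]
wheel [0.6172 0.0161 0.114 ]
[ 0.25284738 -0.57567833  0.37304592] [ 1.62972250e+02  9.15326352e-02 -7.30475404e+01] [[390.58479023   0.         318.72268427]
 [  0.         390.58479023 242.91976115]
 [  0.           0.           1.        ]] [-0.03499684  0.          0.          0.          0.        ]
cam in tool [ 0.07409942 -0.00031705 -0.14243009] [[ 0.    -0.956 -0.293]
 [ 1.     0.    -0.   ]
 [ 0.    -0.293  0.956]]
[ 0.40184699 -0.50206973 -0.01868997]
```

arm_command --motion '[[[0.047,-0.038,-0.001,-10],[0.094,-0.076,-0.002,-20],[0.14,-0.113,-0.004,-30],[0.187,-0.15,-0.006,-40],[0.233,-0.188,-0.008,-50]]]' --fingers -0.4 --squeeze 20

```text
t: 0.78
tool_pos: [0.3512, -0.3485, 0.2394]
ee_rot: [180.0, 0.0, 67.3]
force: [1.1, -1.0, 1.0]
width: 0.0256
```

arm_command --motion '[[[0.059,0.012,-0.001,-10],[0.118,0.023,-0.002,-20],[0.176,0.034,-0.004,-30],[0.235,0.046,-0.006,-40],[0.29,0.057,-0.008,-50]]]'

```text
t: 1.4
tool_pos: [0.5172, -0.1039, 0.2473]
ee_rot: [180.0, 0.0, 117.3]
force: [0.7, -1.0, 0.6]
width: 0.0257
```

arm_command --motion '[[[0.022,0.04,0,-10],[0.046,0.085,0,-20],[0.072,0.131,0,-30],[0.072,0.131,0,-34],[0.072,0.131,0,-34]]]'

```text
t: 2.02
tool_pos: [0.6002, 0.0181, 0.2466]
ee_rot: [-180.0, -0.1, 150.9]
force: [-1.0, -0.1, 0.3]
width: 0.0254
```

```bash
python3 - <<'E'
from h import *
import pickle
w=cap('wrist');save(w,'w1.png');pickle.dump(w,open('w1.pkl','wb'));o=telemetry.get_obs();print(o['t'],o['tool_pos'],o['ee_rot'],o['joint_positions'])
E
```

```text
2.075 [0.60007817 0.01724989 0.24675299] [-1.79926158e+02 -3.31567582e-02  1.50837909e+02] [ 18.69286236  42.25382339 -45.74845963  92.02892654  33.66657916
  60.40265285  24.05213936]
```

View pics/w1.png

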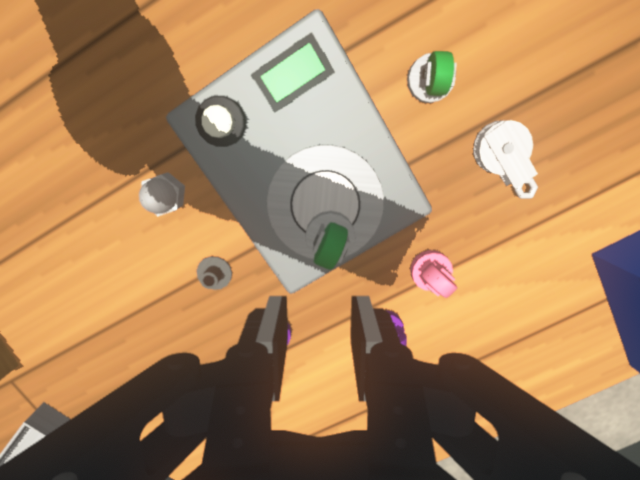

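Wrist picture: pan centre is about (326,203), key (217,120), display (293,72), caster foot about (332,235) with its green wheel at (331,247). The fingertips are at (272,300) and (360,300). Next I overlay the fitted circles.

```bash
cat >> h.py <<'E'
def circ(c,ctr,r,z):
    a=np.linspace(0,2*np.pi,80);return proj(c,np.c_[ctr[0]+r*np.cos(a),ctr[1]+r*np.sin(a),0*a+z])
def overlay(c,items,box,s,f):
    x0,y0,x1,y1=box
    im=cv2.resize(c['color'][y0:y1,x0:x1,::-1],None,fx=s,fy=s,interpolation=cv2.INTER_CUBIC)
    im=cv2.convertScaleAbs(im,alpha=1.2,beta=20)
    for ctr,r,z,col in items:
        p=((circ(c,ctr,r,z)-[x0-.5,y0-.5])*s-.5)
        for q in p[::2]: cv2.circle(im,tuple(int(v) for v in q.round()),1,col,-1)
    cv2.imwrite('pics/'+f,im)
def fitpan(c,ctr0,z=.062,r=.05,caster=None):
    # maximise radial gradient magnitude along projected pan edge + ring edges
    from scipy.optimize import minimize
    g=cv2.GaussianBlur(c['color'].astype(np.float32).mean(2),(0,0),1)
    gx=cv2.Sobel(g,cv2.CV_32F,1,0);gy=cv2.Sobel(g,cv2.CV_32F,0,1);m=np.log1p(np.hypot(gx,gy))
    def f(p):
        s=0
        for rr in(.05,.029):
            q=circ(c,p,rr,z).astype(np.float32)
            s-=np.median(cv2.remap(m,q[:,:1],q[:,1:],cv2.INTER_LINEAR))
        return s
    best=min(((f((ctr0[0]+a,ctr0[1]+b)),ctr0[0]+a,ctr0[1]+b) for a in np.arange(-.008,.0081,.001) for b in np.arange(-.008,.0081,.001)))
    return minimize(f,best[1:],method='Nelder-Mead',options={'initial_simplex':[best[1:],(best[1]+.001,best[2]),(best[1],best[2]+.001)]}).x
E
python3 - <<'E'
from h import *
import pickle
w=pickle.load(open('w1.pkl','rb'))
p0=toplane(w,[[325.5,202.5]],.062)[0];k=toplane(w,[[217,121]],.062)[0];f0=toplane(w,[[331.5,233]],.077)[0]
p=fitpan(w,p0[:2])
print(p0,p,k,f0,(f0[:2]-p)*1000)
d=k[:2]-p;print('len',np.hypot(*d),'(111.7)','yaw',np.degrees(np.arctan2(-d[1],-d[0])-np.arctan2(38,105)))
overlay(w,[(p,.05,.062,(0,0,255)),(p,.029,.062,(0,0,255)),(f0,.021,.077,(255,255,0)),(k,.013,.062,(255,0,255))],(180,90,400,280),3.6,'w1o.png')
E
```

```text
[0.59300169 0.02821277 0.062     ] [0.59443963 0.02537556] [ 0.49226542 -0.01598038  0.062     ] [0.61521597 0.02142172 0.077     ] [20.77634588 -3.95383617]
len 0.11022650186910847 (111.7) yaw 2.1406567058573476
```

View pics/w1o.png

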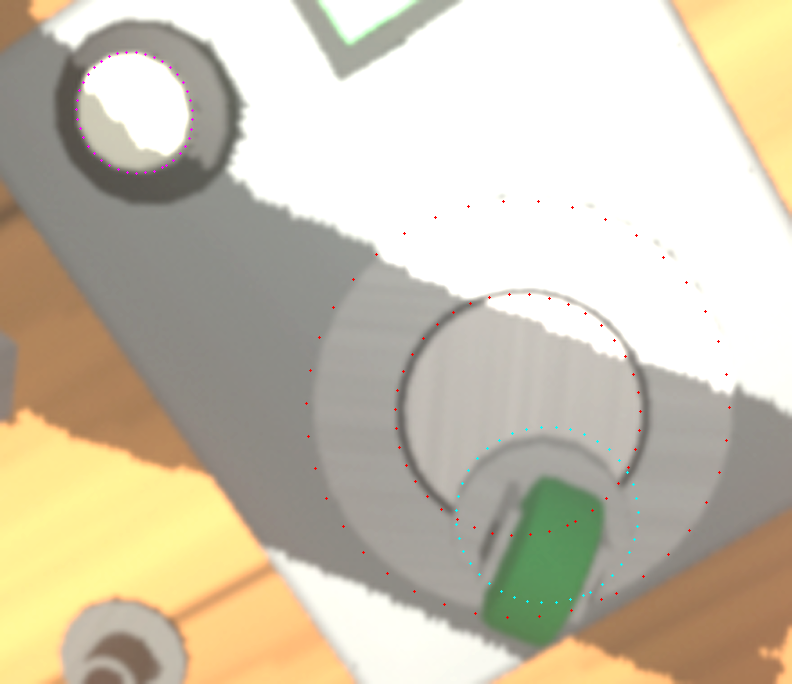

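```bash
python3 - <<'E'
from h import *
import pickle
w=pickle.load(open('w1.pkl','rb'))
p=toplane(w,[[325.6,203.7]],.062)[0];k=toplane(w,[[217.3,120.6]],.062)[0];f=toplane(w,[[332,236.1]],.077)[0]
print(p,k,f,(f-p)*1000)
d=k-p;print(np.hypot(*d[:2]),np.degrees(np.arctan2(-d[1],-d[0])-np.arctan2(38,105)))
# print ring crossing check
q=circ(w,p,.03,.062);print('ring px crop', ((q.min(0)-[180,90])*3.6).round(), ((q.max(0)-[180,90])*3.6).round())
q=circ(w,f,.021,.077);print('foot px crop', ((q.min(0)-[180,90])*3.6).round(), ((q.max(0)-[180,90])*3.6).round())
o=telemetry.get_obs();T=rot(o['ee_rot']);print('pan,foot,key in tool (mm)',[(T.T@(v-o['tool_pos'])*1000).round(1) for v in(p,f,k)])
tip=[[272,300],[360,300],[288,297],[352,297]]
print([(T.T@(v-o['tool_pos'])*1000).round(1) for v in toplane(w,tip,o['tool_pos'][2])])
E
```

```text
[0.59394965 0.02778903 0.062     ] [ 0.49212477 -0.01560013  0.062     ] [0.61776641 0.02050879 0.077     ] [23.81675635 -7.2802433  15.        ]
0.11068390188471315 3.184177651332987
ring px crop [397. 281.] [651. 531.]
foot px crop [456. 437.] [638. 612.]
pan,foot,key in tool (mm) [array([ 10.4,   6.5, 184.8]), array([-14. ,  11.7, 169.7]), array([ 78.2, -81.1, 184.9])]
[array([  8. , -18.1,   0. ]), array([ 8.1, 17.1, -0. ]), array([  9.3, -11.7,   0. ]), array([ 9.4, 13.8, -0. ])]
```

arm_command --motion '[[[-0.03,0.011,0.02,-6],[-0.06,0.0216,0.05,-12],[-0.06,0.0216,0.1,-12],[-0.06,0.0216,0.14,-12],[-0.06,0.0216,0.14,-12]]]'

```text
t: 2.7
tool_pos: [0.6606, 0.0054, 0.1041]
ee_rot: [-179.7, -0.3, 162.8]
force: [0.8, -0.6, 0.8]
width: 0.026
```

```bash
python3 - <<'E'
from h import *
import pickle
w=cap('wrist');pickle.dump(w,open('w2.pkl','wb'));o=telemetry.get_obs();print(o['t'],o['tool_pos'],o['ee_rot'],o['width'])
save(w,'w2.png')
E
```

```text
2.75 [0.66258887 0.00653034 0.10677711] [-1.79910075e+02 -1.04068612e-01  1.62851526e+02] 0.02580639592024354
```

View pics/w2.png

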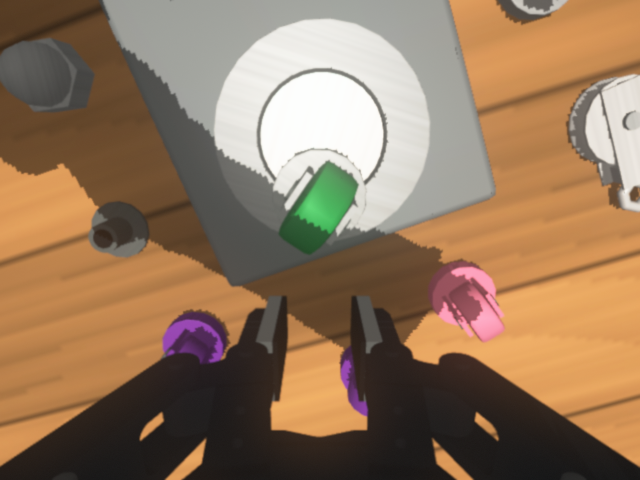

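Wrist close view: pan centre is about (322,133), foot about (320,195), and the finger gap is centred at x=320. The fingers are lined up with the caster and the pan centre.

```bash
python3 - <<'E'
from h import *
import pickle
from scipy.optimize import least_squares
w=pickle.load(open('w2.pkl','rb'));o=telemetry.get_obs();T=rot(o['ee_rot'])
def fit(l,r,t,rad,z,g):
    def f(p):
        q=circ(w,p,rad,z);return [q[:,0].min()-l,q[:,0].max()-r,q[:,1].min()-t]
    s=least_squares(f,g,x_scale=.01,diff_step=1e-4);print('res',s.fun.round(1));return np.r_[s.x,z]
for n,v in(('ring',fit(257.5,386.5,68.5,.03,.062,[.595,.027])),('pan',fit(215,431,18,.05,.062,[.595,.027])),('foot',fit(273,367,149,.021,.077,[.617,.02]))):
    print(n,v,(T.T@(v-o['tool_pos'])*1000).round(1))
E
```

```text
res [-0.9  0.8  0.1]
res [-0.9  0.9  0.1]
res [-0.8  0.8  0.1]
ring [0.59520672 0.02688521 0.062     ] [70.3 -0.3 44.9]
pan [0.59521491 0.02730051 0.062     ] [70.4  0.1 44.9]
foot [0.61863405 0.01874768 0.077     ] [45.5 -1.2 29.9]
```

arm_command --motion '[[[0,-0.001,0.02,0],[0,-0.001,0.04,0],[0.005,-0.001,0.04,0],[0.009,-0.001,0.04,0],[0.012,-0.001,0.04,0]]]'

```text
t: 3.38
tool_pos: [0.6517, 0.0108, 0.068]
ee_rot: [180.0, 0.1, 163.0]
force: [-0.7, -0.2, -0.0]
width: 0.0254
```

arm_command --motion '[[[0.002,0,0,0],[0.004,0,0,0],[0.006,0,0,0],[0.008,0,0,0],[0.01,0,0,0]]]'

```text
t: 4.0
tool_pos: [0.6422, 0.0131, 0.0674]
ee_rot: [-180.0, 0.0, 162.9]
force: [0.8, -0.3, 0.6]
width: 0.0257
```

arm_command --motion '[[[0.002,0,0,0],[0.004,0,0,0],[0.006,0,0,0],[0.008,0,0,0],[0.01,0,0,0]]]'

```text
t: 4.62
tool_pos: [0.6324, 0.0162, 0.0673]
ee_rot: [-180.0, 0.0, 162.9]
force: [1.4, 0.6, 0.9]
width: 0.0254
```

```bash
python3 - <<'E'
from h import *
import pickle
w=cap('wrist');pickle.dump(w,open('w3.pkl','wb'));o=telemetry.get_obs();print(o['t'],o['tool_pos'],o['ee_rot'],o['force'])
save(w,'w3.png')
E
```

```text
4.675 [0.63206721 0.01627626 0.06728922] [-1.79991330e+02 -1.69359461e-02  1.62964754e+02] [-0.21669443  0.39751887  1.5532858 ]
```

View pics/w3.png

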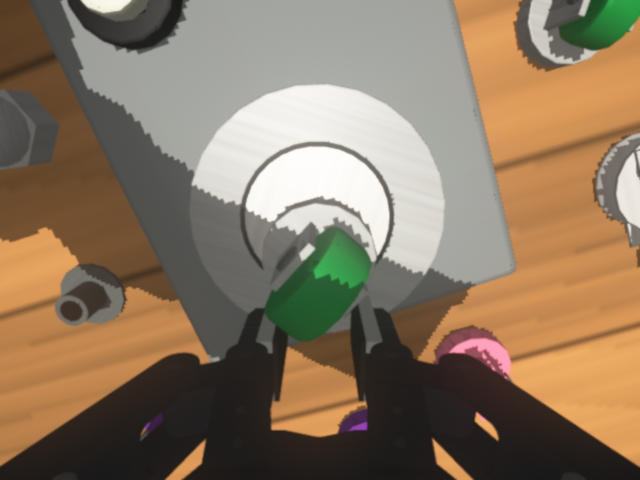

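The caster is standing upright with its foot nested in the fingers. Ring: left 241, right 394, top 142. Foot: left 262, right 377, top 197.

```bash
cat >> h.py <<'E'
from scipy.optimize import least_squares
def fit(w,l,r,t,rad,z,g):
    f=lambda p:(lambda q:[q[:,0].min()-l,q[:,0].max()-r,q[:,1].min()-t])(circ(w,p,rad,z))
    s=least_squares(f,g,x_scale=.01,diff_step=1e-4);print('res',s.fun.round(1));return np.r_[s.x,z]
E
python3 - <<'E'
from h import *
import pickle
w=pickle.load(open('w3.pkl','rb'));o=telemetry.get_obs();T=rot(o['ee_rot'])
for n,a in(('ring',(241,394,142,.03,.062,[.595,.027])),('foot',(262,377,197,.021,.077,[.61,.02]))):
    v=fit(w,*a);print(n,v,(T.T@(v-o['tool_pos'])*1000).round(1))
E
```

```text
res [-0.6  0.6  0.1]
ring [0.59519957 0.027004   0.062     ] [38.4 -0.5  5.3]
res [-1.   1.   0.1]
foot [0.60376238 0.02517697 0.077     ] [29.7  0.2 -9.7]
```

arm_command --motion '[[[0.002,0,0,0],[0.004,0,0,0],[0.006,0,0,0],[0.0075,0,0,0],[0.0085,0,0,0]]]'

```text
t: 5.3
tool_pos: [0.6243, 0.0187, 0.0673]
ee_rot: [-180.0, 0.0, 163.0]
force: [1.5, -0.4, 1.8]
width: 0.0256
```

arm_command --motion '[[[0,0,0,0],[-0.002,0,0,0],[-0.006,0,0,0],[-0.016,0,0,0],[-0.031,0,0,0]]]'

```text
t: 5.92
tool_pos: [0.6546, 0.0093, 0.0673]
ee_rot: [-180.0, -0.0, 163.0]
force: [0.4, -0.8, -0.0]
width: 0.0254
```

```bash
python3 - <<'E'
from h import *
import pickle
w=cap('wrist');pickle.dump(w,open('w4.pkl','wb'));o=telemetry.get_obs();print(o['t'],o['tool_pos'],o['ee_rot'],o['force'])
save(w,'w4.png')
E
```

```text
5.975 [0.65707419 0.00814983 0.06731485] [1.79970850e+02 1.62309790e-01 1.62825344e+02] [ 2.23017185 -0.63410032 -0.49830911]
```

View pics/w4.png

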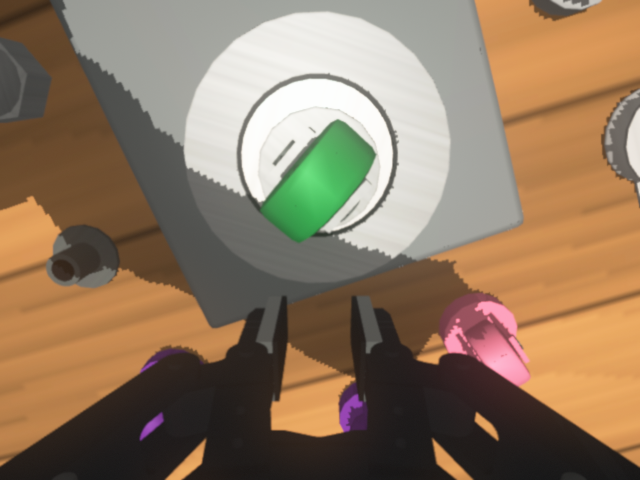

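```bash
python3 - <<'E'
from h import *
import pickle
w=pickle.load(open('w4.pkl','rb'));o=telemetry.get_obs();T=rot(o['ee_rot'])
r=fit(w,237,398,74,.03,.062,[.595,.027]);f=fit(w,258,379,107,.021,.077,[.6,.025]);print(r,f,'offset mm',(f-r)[:2]*1000)
k=np.array([r[0]-.1027,r[1]-.0438,.062]);print('key tool',T.T@(k-o['tool_pos']))
E
```

```text
res [-0.1  0.1  0. ]
res [-1.7  1.7  0.1]
[0.59511366 0.02697692 0.062     ] [0.59781518 0.02655771 0.077     ] offset mm [ 2.70151955 -0.41921316]
key tool [ 0.14995849 -0.07248369  0.00485319]
```

arm_command --motion '[[[0,0,-0.05,0],[0,0,-0.1,0],[0.01,-0.004,-0.14,0],[0.05,-0.024,-0.16,0],[0.1,-0.048,-0.16,0]]]' --fingers -1

```text
t: 6.6
tool_pos: [0.5451, -0.0064, 0.2291]
ee_rot: [179.8, 0.2, 162.9]
force: [-0.8, -0.7, -0.5]
width: 0.0002
```

arm_command --motion '[[[0.03,-0.014,0,0],[0.05,-0.024,0,0],[0.05,-0.024,0.04,0],[0.05,-0.024,0.08,0],[0.05,-0.024,0.08,0]]]'

```text
t: 7.22
tool_pos: [0.4878, -0.0158, 0.1456]
ee_rot: [-179.9, -0.3, 163.0]
force: [0.5, 0.7, 0.0]
width: -0.0
```

```bash
python3 - <<'E'
from h import *
import pickle
w=cap('wrist');pickle.dump(w,open('w5.pkl','wb'));o=telemetry.get_obs();print(o['t'],o['tool_pos'],o['ee_rot'],o['width'])
save(w,'w5.png')
E
```

```text
7.275 [ 0.48915148 -0.01518287  0.14709591] [-1.79968761e+02 -9.67700919e-02  1.62973112e+02] -0.00029761401433509136
```

View pics/w5.png

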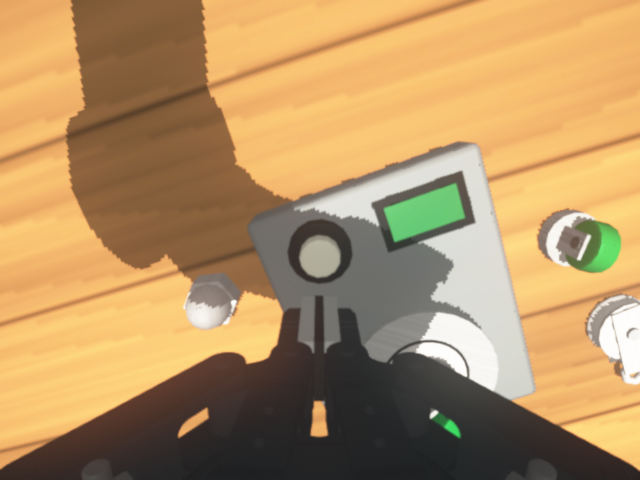

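Caster is about 2.7 mm off centre, well inside the ring. In the wrist picture the key is at (320,257) and the closed fingertips at (319,298).

```bash
python3 - <<'E'
from h import *
import pickle
w=pickle.load(open('w5.pkl','rb'));o=telemetry.get_obs();T=rot(o['ee_rot'])
v=toplane(w,[[320.3,257]],.062)[0];print(v,(T.T@(v-o['tool_pos'])*1000).round(1))
E
```

```text
[ 0.49048325 -0.01592579  0.062     ] [-1.6 -0.3 85.1]
```

arm_command --motion '[[[-0.002,0,0.04,0],[-0.002,0,0.075,0],[-0.002,0,0.082,0],[-0.002,0,0.084,0],[-0.002,0,0.086,0]]]'

```text
t: 7.9
tool_pos: [0.4926, -0.0157, 0.0627]
ee_rot: [179.9, 0.2, 162.9]
force: [0.9, -0.1, -0.1]
width: 0.0001
```

arm_command --motion '[[[0,0,0.001,0],[0,0,0.002,0],[0,0,0.003,0],[0,0,0.004,0],[0,0,0.005,0]]]'

```text
t: 8.52
tool_pos: [0.4921, -0.0158, 0.0565]
ee_rot: [180.0, 0.1, 162.9]
force: [2.3, -0.7, 4.2]
width: -0.0001
```

arm_command --motion '[[[0,0,0.0005,0],[0,0,0.001,0],[0,0,0.0015,0],[0,0,0.0015,0]]]'

```text
t: 9.02
tool_pos: [0.492, -0.0157, 0.0559]
ee_rot: [180.0, 0.1, 163.0]
force: [0.9, -1.2, 14.5]
width: 0.0002
```

Force rose to 14.5 N at z = 0.056, so the key is on its stop. I let go and back off.

arm_command --motion '[[[0,0,-0.003,0],[0,0,-0.012,0],[0,0,-0.06,0],[0,0,-0.11,0],[0,0,-0.15,0]]]'

```text
t: 9.65
tool_pos: [0.4898, -0.016, 0.2062]
ee_rot: [-180.0, -0.1, 163.0]
force: [1.8, -0.4, -0.6]
width: 0.0
```

arm_command --motion '[[[0.03,-0.03,0,0],[0.04,-0.08,0,0],[0.04,-0.13,0,0],[0.04,-0.15,0,0],[0.04,-0.15,0,0]]]'

```text
t: 10.28
tool_pos: [0.407, -0.149, 0.2042]
ee_rot: [-179.9, -0.2, 162.7]
force: [0.0, 0.5, -0.3]
width: -0.0
```

```bash
python3 - <<'E'
from h import *
o=telemetry.get_obs();print(o['t'],o['tool_pos'],o['force'])
t=cap('top');s=cap('scene')
im=np.zeros((480,800,3),np.uint8)
im[:,:400]=cv2.resize(t['color'][170:290,230:330,::-1],(400,480),interpolation=cv2.INTER_CUBIC)
im[:400,400:]=cv2.resize(s['color'][225:305,290:370,::-1],(400,400),interpolation=cv2.INTER_CUBIC)
for r,z,c,col in((.028,.062,(.5951,.0270),(0,0,255)),(.021,.077,(.5978,.0266),(255,255,0))):
    for q in circ(t,c,r,z)[::4]: cv2.circle(im,tuple(int(v) for v in ((q-[230,170])*4)),1,col,-1)
cv2.imwrite('pics/end.png',im)
E
```

```text
10.275 [ 0.40697568 -0.14896609  0.20424105] [ 0.01232923  0.52507858 -0.2802482 ]
```

View pics/end.png

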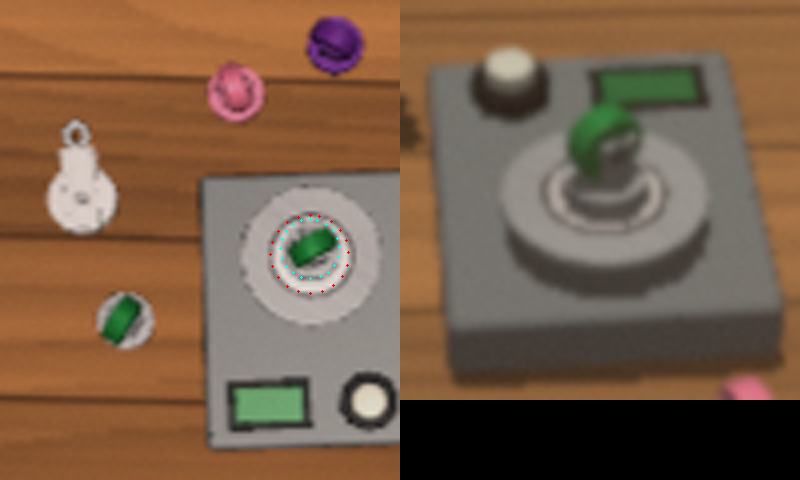

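The caster stands upright inside the ring, at crop (312,246). The key is back up and the arm is clear, so I hand in.

```bash
python3 -c "
from workcell import ticket
print(ticket.close_job())"
```

```text
the job is handed in; nothing more can be done
None
```

The caster is centred in the ring and the weight is logged; I handed the job in at about 10.3 s.

- **Caster:** I pushed it about 21 mm at its foot, at 16 mm/s or slower, with both fingertips a fixed 25 mm apart so they never gripped it. Two continuous pushes did it, rather than many separate taps. After the fingers backed off it measured about 2.7 mm off centre, against the 7 mm limit.
- **Key:** With the fingers shut and clear of the caster, I pressed the key to its stop (fingertips at z = 0.056 m, 14.5 N), then let go and moved the arm away.
- **Last checks:** The final top and scene pictures show the caster upright inside the ring and the key back up. The wrist force was near zero. The spare caster, pulley and other parts in those crops looked undisturbed. The carton, jar and wrench were not in them; the arm stayed well clear of those.
- **Disagreement:** My first automatic fit of the pan centre was 2–3 mm off. I replaced it with fits to the ring's edges, which agreed with each other to within about 0.2 mm.

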